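# Lock the switch box cover with its key

## Task

Lock the cover of the switch box (the grey box with the rocker switch, not the one with the round outlet): pick up the T-handled key, set its forked foot fully down over the box's blade-headed captive screw, and turn the screw with the key clockwise, seen from above, until it stops. Then lift the key off and stand it upright on the bench, and leave the other box's screw as it is.

Things in the scene. Friction and masses are not known exactly. Their poses are not given: they have to be found in the camera images.
- cover_key: Loose upright key, 0.3 kg. Origin: centre of underside, z up, x along T-handle and fork slot (same after a half turn). Steel fork of two tines, 60 mm in x, 44 mm over all in y; slot between them 20 mm wide in y, 25 mm deep, open below and at both ends. Web to z 37 mm, 18 mm shank, black T-handle 80 mm long in x, 18 mm thick in y, z 60 to 88 mm: grip it across the thickness.
- switch_box: Grey box, 114 x 154 mm, cover top 50 mm high, fixed to the bench; origin: centre of underside. On the cover a black rocker switch at y = -43 mm and, at y = +30 mm, the screw on a fixed flat round boss (80 mm wide, top 54 mm above the bench) on which the key's tines can rest. An equal box with the same screw but a round outlet for the rocker stands near; they may change places.
- switch_screw_head (a point): Switch box's captive screw: centre of the top edge of its steel blade, on the turning axis, 70 mm above the bench; x along the blade, turning with it, z up. Blade 52 mm long, 6 mm thick, standing 16 mm above the boss. It turns in place and does not rise or sink. In line with the key's slot it has 7 mm free on each side, so the key turns about 0.27 rad before it takes the blade along.
- switch_screw (a joint): Turn of the switch box's screw, rad, growing clockwise from above. Starts open, between 0 and 0.2; firm stop at 1.047 (60 degrees) is locked, the blade then pointing at the two short raised bars on the cover. Friction about 0.1 N m, no spring: it stays where it is left.
- outlet_screw (a joint): Turn of the equal screw on the other box (with the round outlet), rad, same sense; starts between 0 and 0.2 and must stay as it is.
There are look-alikes about, which are no part of the job. Leave any blue look-alike of the cover_key alone.

How it is judged:
By the outcome, as a careful person would: the job done as asked, in the order asked, and still so for the second after the job is handed in, with the robot touching nothing.
It also fails if it takes over 51 s, if anything falls off the work surface, if the arm or the gripper's body presses on something with over 40 N, if the wrist force passes 120 N, or if a joint passes its speed limit or range.

## Robot

A 6-joint arm with a two-finger parallel gripper is mounted at the origin on a cart in front of the work surface, level with it; the furniture and walls round the work are solid. World frame = base frame: x ahead of the robot, y to its left, z up, the work surface at z = 0. Lengths are in m, angles in rad, forces in N, time in s.
With the tool pointing down it reaches from about 0.325 to 0.775 m from the base axis. Payload 5.5 kg.
Tool frame: the origin (TCP) lies between the finger pads; the fingertips stand 8 mm ahead of it and the grasp point (between the pads) lies 11 mm behind it (tcp_to_tips is the distance from the TCP to the fingertips, in m); z points along the fingers, y is the line along which they close (so a half turn about z gives the same grasp; the last joint's range is limited). The gripper opens to 88 mm and grips with 3 to 60 N. Pads are 20 mm wide; open, the fingers measure 115 mm over their backs; the gripper's body (75 mm by 178 mm) begins 61 mm behind the grasp point.
Start: joints at [-1.177, 0.091, 1.231, -0, 1.82, -0.057], TCP at [0.261, -0.54, 0.231] pointing down, gripper open.
Joint ranges: [-2.87, 2.87], [-0.86, 2.18], [0.17, 2.46], [-1.51, 4.65], [0.06, 2.69], [-2.65, 2.65]. Speed limits (rad/s): [2.57, 2.57, 3.01, 3.14, 3.14, 3.14].

## Interface

Orientations are given as a unit quaternion [w, x, y, z].
In Python, from bench import * gives the robot as it stands. Calls block until the motion is done:
- move_to(position, orientation): joint-space move of the TCP to a pose.
- move_l(position, speed=0.15, orientation=None): straight line of the TCP; orientation=None keeps the orientation; speed is the mean speed in m/s.
- movej(angles): joint-space move.
- gripper_open() and close(): open the fingers fully, or close them until they stop; the grip force is fixed at half the most.
- hold(seconds).
- inverse_kinematics(position, orientation): joint angles nearest the present ones, or None.
- state(): the state.
- get_image(name): name is "scene" or "top" or "wrist"; returns a dict with "frame" (384x512x3 uint8, blue, green, red), "depth" (384x512 float32, m along the optical axis (not along the pixel's ray), 0 where there is no reading), "camera_matrix" (3x3 intrinsics, pixels), "k1" (the pictures are not rectified: a ray, as slopes to the right and down, at radius r is drawn at 1 + k1 r^2 times it, then the intrinsics apply), "view" (4x4, takes a point from world to camera coordinates). Camera axes: x right, y up, looking along -z (the intrinsics and any distortion apply to the point x, -y, -z); pixel columns grow to the right and rows downward; lengths in m; the calibration is good to about 2 mm. A picture is of the moment at which its call begins.
A pose or a line that the arm cannot do raises IKError and nothing moves.
- job_done(): hands the job in; it is judged then, once.
The state is a dict: "time": time; "joint_pos": joint angles; "dq": joint speeds; "joint_torque": joint torques, N m; "ee_pos": TCP position; "ee_rot": TCP orientation; "ft_force": force on the tool from outside, world axes, zero at the start; "moment": the same for the moment, N m; "finger_gap": finger opening in m; "finger_force": force on a finger pad.
Only numpy, scipy, OpenCV 4.12 (cv2) and the standard library are available. Lean on these libraries where they do the work, as an engineer would, in place of code of your own. Each camera call takes 0.05 s, during which the arm holds its last target. There are 200 camera calls.

## Working session

There is one attempt and no reset: what is moved stays moved. The work goes in short steps, each a Python script; the robot and the scene stay as the last script left them, time stands still between calls to the robot, and variables do not carry over. Pictures are saved under pics/ and viewed, at most 10 in all, crops included, and the job is handed in when it is done.

```bash
mkdir -p pics; cat > h.py <<'E'
from bench import *
import numpy as np, cv2, pickle
def snap(n,tag):
    d=get_image(n); pickle.dump(d,open(f'pics/{tag}.pkl','wb')); cv2.imwrite(f'pics/{tag}.png',d['frame']); return d
def cloud(d):
    K=np.array(d['camera_matrix'],float);k1=d['k1'];z=d['depth'];h,w=z.shape
    v,u=np.mgrid[:h,:w].astype(float)
    p=cv2.undistortPoints(np.stack([u.ravel(),v.ravel()],1)[:,None],K,np.array([k1,0,0,0,0.]))[:,0].reshape(h,w,2)
    P=np.stack([p[...,0]*z,-p[...,1]*z,-z,np.ones_like(z)],-1)
    return (P@np.linalg.inv(np.array(d['view'])).T)[...,:3]
E
python3 - <<'E'
from h import *
a=snap('scene','s0');b=snap('top','t0')
for d,n in((a,'s'),(b,'t')):
    print(n,d['k1'],np.linalg.inv(np.array(d['view']))[:3,3].round(3),(d['depth']>0).mean())
s=state();print(s['time'],s['ee_rot'],s['finger_gap'])
E
```

```text
s -0.07139084688824579 [-0.038  0.849  0.574] 0.8794148763020834
t -0.05569158813553859 [0.417 0.007 1.284] 0.996002197265625
0.1 [-8.46287529e-04  9.74705277e-01  2.23492472e-01 -1.44973256e-04] 0.08793623345367473
```

View pics/s0.png

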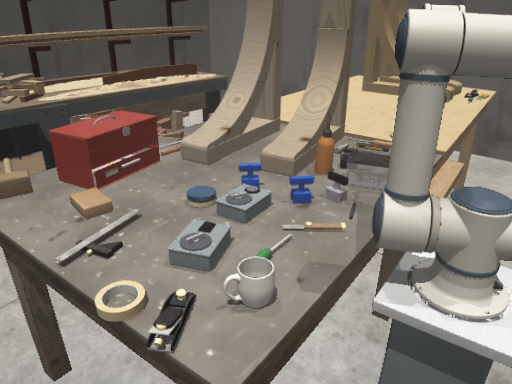

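View pics/t0.png

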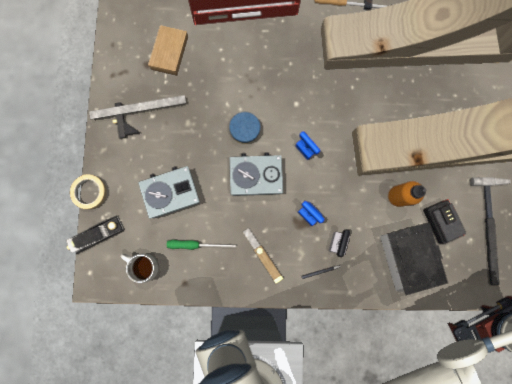

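Candidates for the key, in the top view: the steel and black item at (341,242), and two blue look-alikes at (307,145) and (311,213). The combination square's black head at (125,120) and the black charger at (444,222) are other possibilities. I choose (341,242). The rocker box is at (170,192) and the outlet box at (257,175). I'll check both in one close crop.

```bash
python3 - <<'E'
import cv2,pickle,numpy as np
from h import cloud
t=pickle.load(open('pics/t0.pkl','rb'));s=pickle.load(open('pics/s0.pkl','rb'))
r=lambda im,x,y,w,h,W,H:cv2.resize(im[y:y+h,x:x+w],(W,H),interpolation=cv2.INTER_CUBIC)
A=r(t['frame'],320,220,50,40,400,320);B=r(t['frame'],130,160,80,64,400,320);C=r(s['frame'],310,160,60,40,400,267);D=r(s['frame'],160,180,120,80,400,267)
cv2.imwrite('pics/c1.png',np.vstack([np.hstack([A,B]),np.hstack([C,D])]))
P=cloud(t)
for n,(u,v) in dict(key=(345,241),keyl=(336,242),screw=(161,197),rocker=(182,187),box2=(248,175)).items(): print(n,P[v,u].round(4))
x,y=320,220
Q=P[225:260,322:362];m=(Q[...,2]>.02);print(Q[m][:,2].max(), m.sum());print(np.percentile(Q[m],[0,50,100],axis=0).round(3))
print((Q[::2,::2,2]*1000).astype(int))
E
```

```text
key [ 0.4467 -0.2621  0.0893]
keyl [ 0.4444 -0.247   0.0379]
screw [0.5619 0.2687 0.0559]
rocker [0.5929 0.2087 0.0567]
box2 [0.6319 0.0164 0.0668]
1.2843292819410026 380
[[ 0.404 -0.287  0.021]
 [ 0.443 -0.251  0.076]
 [ 0.481  0.007  1.284]]
[[-2  0  2  1  0  0 -1 -1 -1  0  1  4  2  0 -2  4  1  0  1 -1]
 [ 0  0 -1  0  0  4  0  0  1 -2 -2  2 -7  3  2  3  2  1  4  1]
 [ 0  0  0  5  1 -1  0  2  3  0  0  2 82  1 -1  0  0  0 -1 -2]
 [ 4 -3  3  0  0  3  0 -2 -4  0  1 88 85 83  0 -3 -1 -1  3 -1]
 [ 0  0 -3  4 -3 -1 26 39 40 38 75 88 87 88 -4  0 -1 -1  3 -2]
 [ 0 -2 -2  0 -2 -2 29 39 41 39 80 89 85 83 -3 -1 -1  0 -1  3]
 [-1  3 -1  0  0 10 37 39 41 38 85 87 89 90 -4  3 -1  0  8  1]
 [ 3  0  1  0 -3 14 34 39 40 67 89 89 83 37  1  1  0 -1  2  5]
 [ 0 -3  2  2  0 27 35 42 45 75 86 85 90 36  0  0 -4 -2  2  0]
 [ 5 -2  0  2  3 34 37 40 58 82 88 92 88  0  1  1 -4  3  0  0]
 [ 1 -1  0  5 15 34 38 37 46 83 87 88 85  0  0  2  0  0  2  0]
 [ 4  1  0 -2 23 37 32 40 70 88 92 89 39  2  0  1  0  0  0  2]
 [ 1 -3 -2  0 32 34 35 37 80 88 87 89 -3  0  1 -2 -2  0 -1  0]
 [ 0  2  0  0 15 34 37 40 84 86 90 88  0 -4  2  0 -2  0 -1 -2]
 [-2  2 -1 -1  0 -1  0  5 86 86 88 37  3  1  1  0 -5  0  1  0]
 [ 3  0  4  2  3  0  0  1 88 90 87  0  0  2 -3  1 -3  0  0  2]
 [-3  1  5  0 -6  0  0  5 -1  2 -1  0  1  0 -1 -4  1  0  0  4]
 [-1 -1  0  0  2  1  2  2  2 -2 -2  0 -2 -5  0  4 -1  8  2  3]]
```

View pics/c1.png

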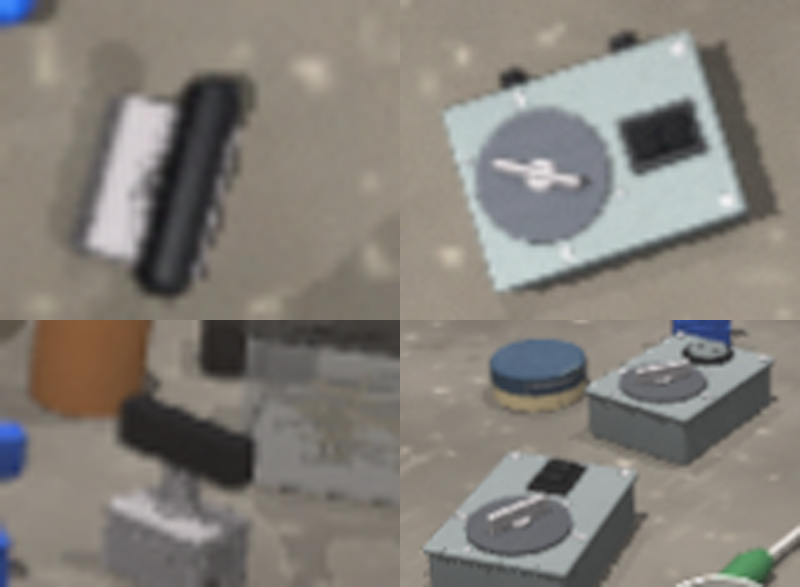

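The crop confirms the black-handled steel key, standing upright, at top (341,242). The rocker box is the left one, with its screw at top (159,195). The blade is about 60° anticlockwise of the line through the two white bars, which matches the description. Next I measure both.

```bash
cat >> h.py <<'E'
def rect(P,m):
    q=P[m][:,:2].astype(np.float32); c,(w,h),a=cv2.minAreaRect(q*1000)
    b=cv2.boxPoints((c,(w,h),a)); e=b[1]-b[0]; f=b[2]-b[1]; L=e if np.hypot(*e)>np.hypot(*f) else f
    return np.array(c)/1000,sorted((round(w,1),round(h,1))),np.arctan(L[1]/L[0])
def onplane(d,uv,z):
    K=np.array(d['camera_matrix'],float);V=np.linalg.inv(np.array(d['view']))
    p=cv2.undistortPoints(np.array(uv,float).reshape(-1,1,2),K,np.array([d['k1'],0,0,0,0.]))[:,0]
    r=np.c_[p[:,0],-p[:,1],-np.ones(len(p))]@V[:3,:3].T; o=V[:3,3]
    return o+r*((z-o[2])/r[:,2])[:,None]
def down(a):  # tool z down, tool x at world angle a
    return np.array([0,np.cos(a/2),np.sin(a/2),0])
def big(m):
    n,l,s,_=cv2.connectedComponentsWithStats(m.astype(np.uint8)); return l==1+np.argmax(s[1:,4])
E
python3 - <<'E'
from h import *
t=pickle.load(open('pics/t0.pkl','rb'));P=cloud(t);x,y,z=P[...,0],P[...,1],P[...,2]
win=lambda u0,u1,v0,v1:np.pad(np.ones((v1-v0,u1-u0),bool),((v0,384-v1),(u0,512-u1)))
g=t['frame'].mean(2)
m=big(win(322,365,222,262)&(z>.07)&(z<.1)); print('handle',m.sum(),rect(P,m),P[m].mean(0))
q=P[m][:,:2];e=np.linalg.svd(q-q.mean(0),full_matrices=False)[2][0];print(np.arctan(e[1]/e[0]))
m=big(win(130,210,160,225)&(z>.035)&(z<.09)); print('box',m.sum(),rect(P,m))
mm=big(m&(g<135)&(np.hypot(x-.567,y-.265)<.055)); v,u=np.nonzero(mm)
(c,w,a)=cv2.minEnclosingCircle(np.c_[u,v].astype(np.float32)),0,0
print('boss',c, onplane(t,[c[0]],.054))
s=state();print('tool x ang',2*np.arctan2(s['ee_rot'][2],s['ee_rot'][1]))
for u0,u1,v0,v1,n in((380,450,220,300,'stone'),(385,428,175,212,'bottle'),(115,165,245,290,'mug')):
    w=win(u0,u1,v0,v1)&(z>.01);print(n,np.percentile(P[w],[2,98],axis=0).round(3).tolist())
E
```

```text
handle 200 (array([ 0.44185419, -0.2582063 ]), [18.4, 79.5], np.float32(-0.27377474)) [ 0.44165259 -0.25666802  0.08598325]
-0.2684511311270056
box 1987 (array([0.58090771, 0.25106645]), [118.9, 152.8], np.float32(-1.2245476))
boss ((158.5825653076172, 195.07492065429688), 13.180665969848633) [[0.56763584 0.27655466 0.054     ]]
tool x ang 0.45079239293397527
stone [[0.314, -0.569, 0.018], [0.506, -0.392, 0.095]]
bottle [[0.549, -0.522, 0.015], [0.616, -0.413, 0.199]]
mug [[0.32, 0.27, 0.027], [0.396, 0.365, 0.09]]
```

```bash
python3 - <<'E'
from h import *
move_to([.569,.277,.30],down(1.36)); b=snap('wrist','w_box')
move_to([.442,-.258,.27],down(-.27)); k=snap('wrist','w_key')
cv2.imwrite('pics/w2.png',cv2.resize(np.hstack([b['frame'],k['frame']]),(800,300),interpolation=cv2.INTER_AREA))
s=state();print(s['time'],s['joint_pos'],np.linalg.inv(np.array(k['view']))[:3,3])
P=cloud(k);z=P[...,2]
m=big((z>.075)&(z<.1)&(np.hypot(P[...,0]-.442,P[...,1]+.258)<.06));print('key',m.sum(),rect(P,m),P[m].mean(0))
for z in(.054,.07): 
  P=cloud(b)
m=big((P[...,2]>.062)&(P[...,2]<.08)&(np.hypot(P[...,0]-.569,P[...,1]-.277)<.035));print('blade',m.sum(),rect(P,m),P[m].mean(0))
E
```

```text
5.25 [-5.93324174e-01 -1.33691389e-01  1.38233892e+00  2.00781725e-04
  1.89291296e+00  1.24580930e+00] [ 0.51921535 -0.27825161  0.42553113]
key 842 (array([ 0.44599329, -0.26091992]), [17.0, 78.0], np.float32(-0.2741056)) [ 0.44735946 -0.26106768  0.08800596]
blade 142 (array([0.57151221, 0.27810251]), [4.4, 50.3], np.float32(1.3583555)) [0.57162881 0.27863465 0.07047687]
```

View pics/w2.png

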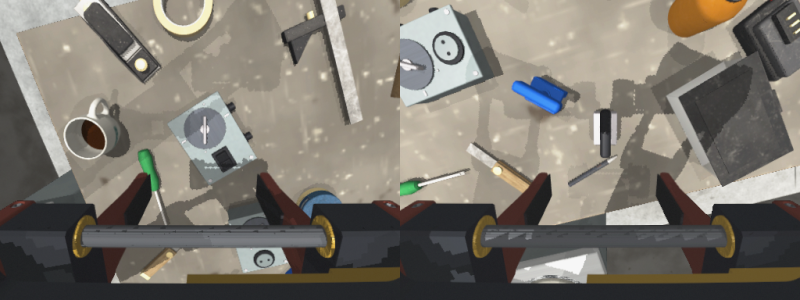

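The left half shows the rocker box, its screw at about (205,128) with the blade in view. The right half shows the black-handled key at about (605,130), clear of the blue one at (545,95). Now I'll grasp it.

```bash
python3 - <<'E'
from h import *
a=-.274
move_to([.4455,-.260,.16],down(a)); move_l([.4455,-.260,.063],.1)
close(); s=state();print('gap',s['finger_gap'],s['finger_force'])
move_l([.4455,-.260,.25],.15); s=state();print('lift',s['finger_gap'],s['ft_force'])
move_to([.571,.278,.25],down(1.358)); 
move_l([.571,.278,.16],.15)
s=state();print(s['time'],s['ee_pos'],s['ft_force'],s['moment'],s['joint_pos'][5])
d=snap('scene','s1');cv2.imwrite('pics/s1c.png',cv2.resize(d['frame'][110:290,130:330],(800,600)[:2] if 0 else (660,594),interpolation=cv2.INTER_CUBIC))
E
```

```text
gap 0.017762148107261694 29.997837339760736
lift 0.017759208297466078 [ 0.07925149  0.48136149 -2.94653174]
12.1 [0.5714772  0.27790498 0.16131544] [ 0.24143229 -0.55260816 -1.61468475] [ 0.01512275 -0.03659454  0.05312581] 0.6123601678977255
```

View pics/s1c.png

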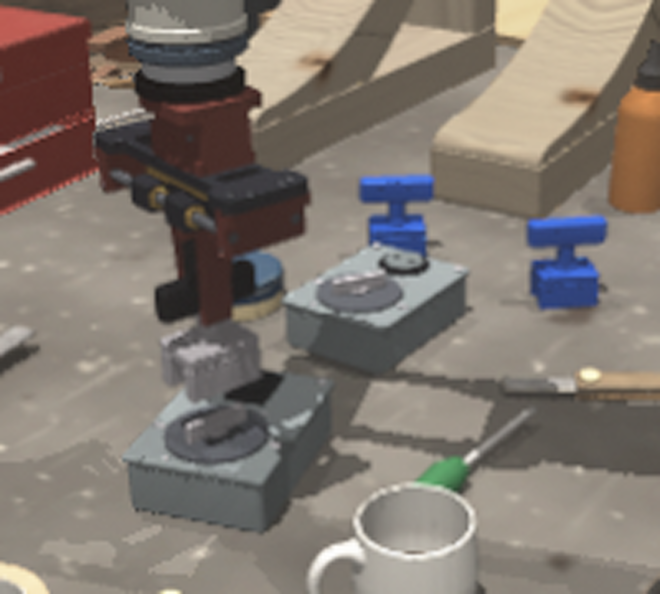

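The key hangs upright at about (210,360) in the crop, directly over the screw at (215,435) and with its slot along the blade. I'll lower it in steps and watch the force.

```bash
python3 - <<'E'
from h import *
move_l([.571,.278,.137],.1)
f0=state()['ft_force'][2]
for z in [.132,.128,.124,.121,.119,.118,.117,.116,.115,.114]:
    move_l([.571,.278,z],.03); s=state(); print(z,round(s['ee_pos'][2],4),np.round(s['ft_force'],1))
    if s['ft_force'][2]-f0>5: break
s=state();print(s['time'],s['moment'],s['ee_pos'],s['finger_gap'])
E
```

```text
0.132 0.132 [-0.2 -0.8 -2.7]
0.128 0.1276 [ 0.2  0.3 -2. ]
0.124 0.1236 [-0.3 -1.1 -1.6]
0.121 0.1206 [-0.3  0.6 -3.1]
0.119 0.1188 [-0.8  0.  -3. ]
0.118 0.1179 [ 0.2  0.4 -2.6]
0.117 0.117 [ 0.6 -0.5 -3. ]
0.116 0.1169 [-2.2 -0.9  3.8]
0.115 0.1169 [-2.4 -1.   7.6]
14.9167 [-0.32673003  0.78510512 -0.0216538 ] [0.57113088 0.27805355 0.11689401] 0.018120445093156023
```

```bash
python3 - <<'E'
from h import *
p=[.571,.278,.1168]; a=1.358
while a>-.25:
    a-=.1 if a>.25 else .03
    move_to(p,down(a)); s=state()
    R=2*np.arctan2(s['ee_rot'][2],s['ee_rot'][1])
    print(round(a,3),round(R,3),np.round(s['ft_force'],1),np.round(s['moment'],2),round(s['finger_gap'],4),round(s['joint_pos'][5],2))
    if abs(s['moment'][2])>1.0 or np.linalg.norm(s['ft_force'])>40: break
print(s['time'])
E
```

```text
1.258 1.261 [0.1 0.2 0.5] [-0.02 -0.02 -0.04] 0.0179 0.71
1.158 1.162 [-0.8  0.2  0.8] [-0.03  0.1  -0.05] 0.0178 0.81
1.058 1.063 [2.7 0.2 0.7] [-0.09 -0.55  0.03] 0.0177 0.91
0.958 0.963 [ 3.7 -1.   0.5] [-0.26 -0.87  0.07] 0.0179 1.01
0.858 0.863 [ 4.9 -0.7  0.5] [-0.35 -0.95  0.08] 0.018 1.11
0.758 0.762 [ 3.9 -2.2  0.1] [-0.6  -0.94  0.05] 0.0175 1.21
0.658 0.661 [ 4.4 -2.   1.2] [-0.67 -0.86  0.09] 0.0177 1.31
0.558 0.56 [ 3.9 -3.1  1.9] [-0.74 -0.79  0.13] 0.0175 1.41
0.458 0.46 [ 3.5 -3.9  0.5] [-0.81 -0.61  0.07] 0.0182 1.51
0.358 0.361 [ 1.4 -4.   2.2] [-0.81 -0.55  0.05] 0.0175 1.61
0.258 0.261 [ 1.4 -2.9  2.1] [-0.82 -0.39  0.06] 0.0178 1.71
0.158 0.162 [ 2.  -3.   2.6] [-0.85 -0.28  0.  ] 0.0181 1.81
0.128 0.131 [ 0.6 -5.1  3.7] [-0.89 -0.12  0.07] 0.0177 1.84
0.098 0.1 [ 0.4 -5.   4. ] [-0.96 -0.03  0.11] 0.0178 1.87
0.068 0.069 [ 1.4 -6.   3.4] [-1.24 -0.17  0.16] 0.0178 1.9
0.038 0.039 [ 1.3 -7.2  4.8] [-1.44 -0.26  0.47] 0.0179 1.93
0.008 0.01 [ 1.5 -7.   3.9] [-1.46 -0.21  0.81] 0.0183 1.96
-0.022 -0.02 [ 2.7 -5.9  4.5] [-1.36 -0.43  0.73] 0.0183 1.99
-0.052 -0.05 [ 2.6 -6.6  3.1] [-1.29 -0.48  0.92] 0.0188 2.02
-0.082 -0.08 [ 4.2 -5.5  3.7] [-1.18 -0.67  0.85] 0.0193 2.05
-0.112 -0.11 [ 3.9 -5.5  3.5] [-1.15 -0.81  1.  ] 0.0197 2.08
20.1667
```

The stop was reached at about 0.05 rad: the moment rose from 0.1 to about 1 N m, and after that the grip slipped. I'll back off within the play, lift straight up and check.

```bash
python3 - <<'E'
from h import *
p=[.571,.278,.1168]
for a in(0,.14):
    move_to(p,down(a)); s=state(); print(a,np.round(s['ft_force'],1),np.round(s['moment'],2),round(s['finger_gap'],4))
for z in(.125,.14,.25):
    move_l([.571,.278,z],.08); s=state(); print(z,np.round(s['ft_force'],1),np.round(s['moment'],2),round(s['finger_gap'],4))
move_to([.42,.06,.25],down(-.274)); d=snap('top','t1'); e=snap('scene','s2'); print(state()['time'])
r=lambda im,x,y,w,h,W,H:cv2.resize(im[y:y+h,x:x+w],(W,H),interpolation=cv2.INTER_CUBIC)
cv2.imwrite('pics/c2.png',np.hstack([r(d['frame'],130,160,80,80,400,400),r(e['frame'],170,130,200,200,400,400)]))
P=cloud(d);print(P[235:262,322:362,2].max())
E
```

```text
0 [ 1.6 -5.5  2.8] [-1.24 -0.37  0.41] 0.0182
0.14 [ 0.5 -2.1  3. ] [-0.43 -0.07  0.08] 0.0176
0.125 [ 0.9 -0.5 -1.2] [-0.12  0.01 -0.02] 0.0178
0.14 [ 0.7  0.4 -1.4] [0.03 0.   0.05] 0.0177
0.25 [-0.4 -0.8 -2.7] [ 0.04 -0.04  0.05] 0.0178
23.925
1.2843292819410026
```

View pics/c2.png

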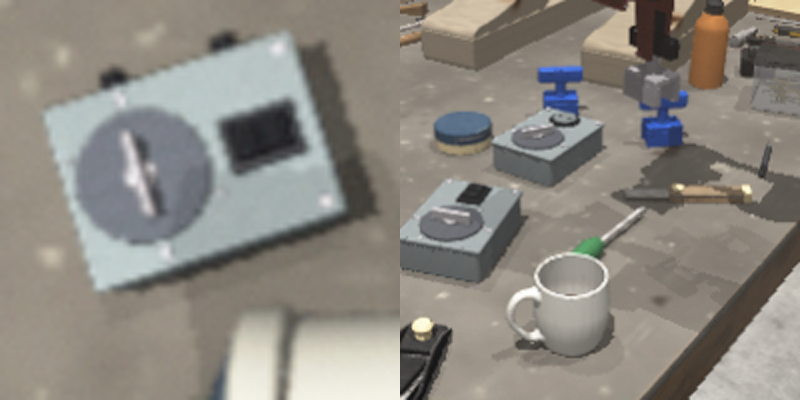

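The blade, from (126,130) to (152,215), now lines up with the bars at (120,97) and (168,250), so the screw is locked. The key is still upright in the gripper. I'll stand it back at its original free spot.

```bash
python3 - <<'E'
from h import *
x,y=.4455,-.260
move_to([x,y,.25],down(-.274)); move_l([x,y,.075],.12); f0=state()['ft_force'][2]
for z in np.arange(.068,.058,-.001):
    move_l([x,y,z],.03); s=state()
    if s['ft_force'][2]-f0>4: break
print(z,s['ee_pos'],s['ft_force'])
gripper_open(); hold(.3); move_l([x,y,.2],.12)
move_to([.40,-.10,.30],down(-.274)); hold(.5)
d=snap('scene','s3');t=snap('top','t3');s=state();print(s['time'],s['finger_gap'],s['ft_force'])
r=lambda im,x,y,w,h,W,H:cv2.resize(im[y:y+h,x:x+w],(W,H),interpolation=cv2.INTER_CUBIC)
cv2.imwrite('pics/c3.png',np.hstack([r(d['frame'],290,140,100,100,400,400),r(t['frame'],130,150,180,180,400,400)]))
E
```

```text
0.062 [ 0.4456381  -0.26006574  0.06277081] [-2.15104731  0.92979426  4.30041434]
32.7917 0.08795036265227867 [-0.41912825  1.2033704  -0.1903615 ]
```

View pics/c3.png

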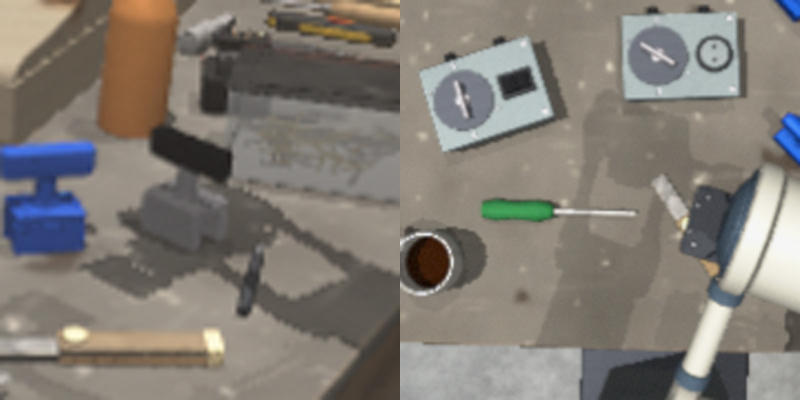

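The key stands upright and free at (190,190) in the crop. The switch screw at (462,98) is locked, and the outlet screw at (657,53) is unchanged.

```bash
python3 -c "
from bench import *
print(job_done())"
```

```text
the job is handed in; nothing more can be done
None
```

The switch box's screw is turned to its stop, in line with the two bars, the key is standing upright on the bench, the outlet box's screw was not touched, and the job was handed in at about 33 s of the 51 s allowed.

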